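Lock the tube carousel on its spindle with the push-on cap

ROBOT

A 7-joint arm with a two-finger parallel gripper is mounted at the origin on the work surface. World frame = base frame: x ahead of the robot, y to its left, z up, the work surface at z = 0. Lengths are in m, angles in degrees, forces in N, time in s.
With the tool pointing down it reaches from about 0.425 to 0.875 m from the base axis. Payload 4.7 kg.
Tool frame: the origin (TCP) lies on the mounting face of the last link; the fingertips stand 182 mm ahead of it and the grasp point (between the pads) lies 164 mm ahead of it; z points along the fingers, y is the line along which they close (so a half turn about z gives the same grasp; the last joint's range is limited). The gripper opens to 87 mm and grips with 3 to 60 N. Pads are 19 mm wide; open, the fingers measure 117 mm over their backs; the gripper's body (75 mm by 190 mm) begins 51 mm behind the grasp point.
Start: joints at [0.808, 18.392, -4.016, 83.108, 1.295, 78.541, -3.26], TCP at [0.65, -0, 0.405] pointing down, gripper open.
Joint ranges: [-163.93, 163.93], [-17.29, 119.83], [-79.2, 71.16], [3.27, 140.29], [-89.18, 269.18], [5.43, 117.66], [-154.24, 154.24]. Speed limits (degrees/s): [147.25, 147.25, 180, 180, 180, 180, 180].

INTERFACE

Orientations are given as [roll, pitch, yaw] about the fixed x, y, z axes, in that order (R = Rz(yaw) Ry(pitch) Rx(roll)).
In Python, from cell import env gives the robot as it stands.
- The arm moves only by the tool servo_tool, never from a script. Its argument "plan" is a list of rows, each an object with "xyz": the shift along the tool's x, y, z in cm, a list of three; "twist": the turn, a rotation vector about the tool's x, y, z in degrees, a list of three; "jaw": the closure, from 0 (fully open) to 1 (shut). In form: [{"xyz": [x, y, z], "twist": [wx, wy, wz], "jaw": jaw}, ...]. A call has 1 to 10 rows; each row is the pose to reach, as a shift and turn from the pose commanded when the call began, along the tool's axes at that moment; what a row does not reach only later rows make up. A row lasts 1/12 s, in which the tool goes at most 41.7 mm and 7.16 degrees, less where a joint would pass 70% of its speed; a pose out of reach is approached as far as the arm can. A call with a gripper value outside its range is refused whole. The fingers move at their own pace and stop on an object; "newtons" is the grip in N (left out, the last holds). Time passes only in rows, so rows that repeat a pose let the fingers close. It gives the time, the measured TCP pose, the force, the opening and the grip force at its end, in the units of the state.
- env.get_obs(): the state, without advancing time (a new reading comes with each control period).
- env.read_camera(name): name is "scene" or "side" or "wrist"; returns a dict with "img" (400x640x3 uint8, red, green, blue), "camera_matrix" (3x3 intrinsics, pixels), "R" (3x3) and "t" (3): a world point X has camera coordinates R X + t. Camera axes: x right, y down, z forward; pixel columns grow to the right and rows downward; lengths in m; the calibration is good to about 2 mm. A picture is of the moment at which its call begins. There is no depth.
- env.sign_off(): hands the job in; it is judged then, once.
The state is a dict: "time_s": time; "qpos": joint angles; "joint_velocities": joint speeds; "effort": joint torques, N m; "tool_pos": TCP position; "tool_rot": TCP orientation; "force": force on the tool from outside, world axes, zero at the start; "wrist_torque": the same for the moment, N m; "grip_width": finger opening in m; "grasp_force": force on a finger pad.
Only numpy, scipy, OpenCV 4.12 (cv2) and the standard library are available. Lean on these libraries where they do the work, as an engineer would, in place of code of your own. Each camera call takes 0.05 s, during which the arm holds its last target. There are 200 camera calls.

TASK

Take the flanged steel push-on cap from the bench, set it flange down over the plain steel spindle of the tube carousel and press it straight down until its teeth hold it tight against the spring washer on the hub, with the washer squashed and no play left. Press gently and stop as soon as the washer is squashed, so that the hub is not overloaded; then let go, and leave the other things on the bench where they are.

Things in the scene. Friction and masses are not known exactly. Their poses are not given: they have to be found in the camera images.
- cap: Push-on cap of bare steel, 100 to 170 g, standing loose on the bench, flange down. From below: round flange 44 mm across, 5 mm thick; then a neck 26 mm across up to 34 mm height, the part to grip. A 16 mm bore runs right through. Origin: centre of the underside; z up along the bore.
- cap_teeth (a point): Point on the cap's axis, 12 mm above its underside, where four spring-loaded steel teeth stand into the bore and leave about 7 mm free. The spindle's taper pushes them apart (2 to 4 N); once they are past it, the cap's underside about 98 mm above the bench, they bite and the cap moves up or down only against about 7 N of steady friction, and stays where it is left.
- stand: Fixed round grey base, 110 mm across and 30 mm high, with a bare steel spindle, 12 mm across, standing upright in its middle up to 125 mm above the bench. Origin: centre of the underside; z up along the spindle.
- spindle_tip (a point): The top end of the spindle, on its axis, 125 mm above the bench. The last 12 mm taper from 12 mm to 3 mm across; below that the spindle is plain.
- carousel: White plastic tube carousel fixed on the stand, the spindle through it: disc 144 mm across, its top 48 mm above the bench; short tubes round its rim up to 64 mm; hub 44 mm across. Origin: centre of its underside, on the spindle axis, 30 mm above the bench. More than 22 N of cap on washer or hub cracks it.
- hub_top (a point): Centre of the hub's top, 62 mm above the bench. A dark sleeve and on it the spring washer, both 36 mm across, stand out of it by an amount that differs and is not measured: the unsquashed washer's top is 7 to 19 mm above this point and must be felt. Squashing it by its 3 mm takes 0.5 N at first and 5 N at the end, beside the teeth's friction; then it is solid.
- spacer: Plain steel ring, 30 mm across and 30 mm high, no flange and no teeth; loose on the bench, leave alone. Origin: centre of its underside.
- vial: Amber glass jar with a white cap, 32 mm across, 46 mm high; loose on the bench, leave alone. Origin: centre of its underside.
- adapter_a: White tube adapter with an upright steel pin, 44 mm across, 130 mm high, loose on the far side; leave alone. Origin: centre of its underside.
- adapter_b: Like adapter_a, 44 mm across, 130 mm high; leave alone. Origin: centre of its underside.
- driver: Screwdriver 170 mm long lying on the bench to the left; leave alone. Origin: on its underside, x along the shaft.
- tipbox: Yellow box with clear lid, 122 x 87 x 90 mm, far right; leave alone. Origin: centre of its underside.

How it is judged:
By the outcome, as a careful person would: the job done as asked, in the order asked, and still so for the second after the job is handed in, with the robot touching nothing.
It also fails if it takes over 48 s, if anything falls off the work surface, if the arm or the gripper's body presses on something with over 40 N, if the wrist force passes 120 N, or if a joint passes its speed limit or range.

## Working session

There is one attempt and no reset: what is moved stays moved. The work goes in short steps, Python scripts to look and compute and a tool call to move; the robot and the scene stay as the last step left them, time stands still between calls to the robot, and variables do not carry over. Pictures are saved under pics/ and viewed, at most 10 in all, crops included, and the job is handed in when it is done.

Besides the shell and the picture viewer there is one more tool, called after "Call:" by a JSON object that holds its "api" and its "payload". servo_tool: Moves the arm, as the interface text tells. Its arguments: {"type":"object","properties":{"plan":{"type":"array","items":{"type":"object","properties":{"xyz":{"type":"array","items":{"type":"number"}},"twist":{"type":"array","items":{"type":"number"}},"jaw":{"type":"number"}}}},"newtons":{"type":"number"}},"required":["plan"]}

```bash
mkdir -p pics
cat > h.py <<'E'
from cell import env
import numpy as np, cv2
def shot(name,fn=None):
    c=env.read_camera(name)
    if fn: cv2.imwrite('pics/'+fn,c['img'][:,:,::-1])
    return c
def onplane(c,u,v,z):
    K,R,t=map(np.array,(c['camera_matrix'],c['R'],c['t']))
    d=R.T@np.linalg.inv(K)@np.array([u,v,1.]); o=-R.T@t
    return o+d*(z-o[2])/d[2]
def proj(c,X):
    p=np.array(c['camera_matrix'])@(np.array(c['R'])@np.array(X)+np.array(c['t']).ravel()); return p[:2]/p[2]
E
python3 - <<'E'
from h import *
import pickle
d={}
ims=[]
for n in('scene','side','wrist'):
    c=shot(n,n+'0.png'); d[n]=c
    print(n,np.round(-np.array(c['R']).T@np.array(c['t']).ravel(),3),np.round(np.array(c['R'])[2],2))
pickle.dump(d,open('d.pkl','wb'))
o=env.get_obs();print({k:np.round(v,3) for k,v in o.items()})
E
```

```text
scene [ 1.446 -0.009  0.8  ] [-0.79  0.01 -0.61]
side [0.208 0.84  0.96 ] [ 0.3  -0.67 -0.68]
wrist [0.65  0.069 0.383] [-0.   -0.25 -0.97]
{'time_s': np.float64(0.15), 'qpos': array([ 0.809, 18.432, -4.016, 83.16 ,  1.294, 78.54 , -3.259]), 'joint_velocities': array([-0.017, -0.155, -0.004, -0.11 , -0.011,  0.049,  0.061]), 'effort': array([ 0.0000e+00, -4.9179e+01, -4.0400e-01, -3.1288e+01, -6.4000e-02,
        4.0000e-02,  0.0000e+00]), 'tool_pos': array([ 0.65 , -0.   ,  0.404]), 'tool_rot': array([-1.79913e+02,  4.00000e-03,  9.00020e+01]), 'force': array([0.814, 0.358, 0.68 ]), 'wrist_torque': array([0.002, 0.016, 0.037]), 'grasp_force': np.float64(0.0), 'grip_width': np.float64(0.087)}
```

View pics/scene0.png

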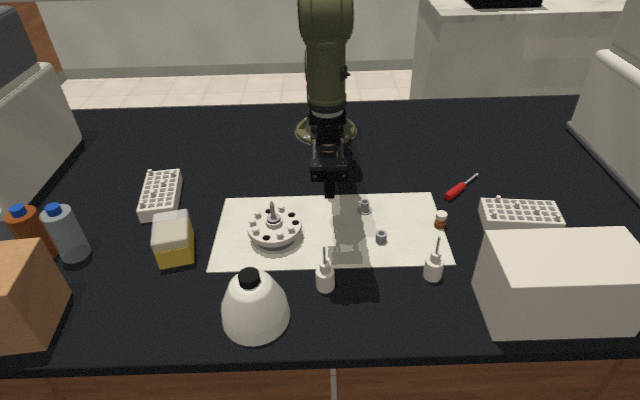

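View pics/side0.png

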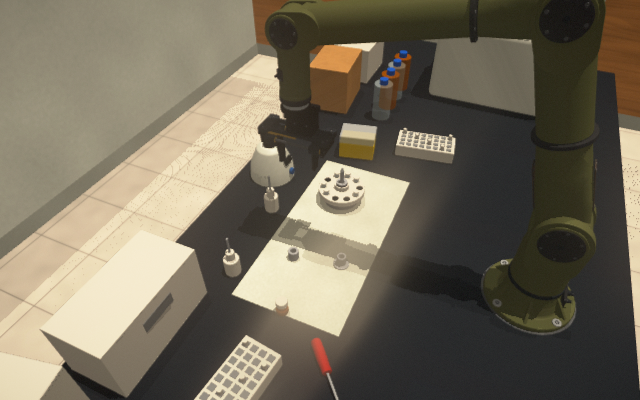

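The scene view shows two steel rings at about (364,206) and (381,237), with the carousel spindle at (272,203–225). In the side view they are at (341,261), which looks flanged, (293,253), and the spindle at (342,170–185). I'll enlarge these and measure.

Run:
```python
from h import *
import pickle
d=pickle.load(open('d.pkl','rb'))
def crop(n,x,y,w,h,f): return cv2.resize(d[n]['img'][y:y+h,x:x+w,::-1],None,fx=f,fy=f,interpolation=cv2.INTER_CUBIC)
a=crop('scene',345,190,50,60,8);b=crop('side',315,230,50,60,8)
e=crop('scene',240,190,66,60,6)
e2=crop('side',310,160,66,60,6)
import numpy as np
top=np.hstack([a,b]); bot=np.hstack([e,e2])
bot=cv2.resize(bot,(800,364)); top=cv2.resize(top,(400,240)); top=np.pad(top,((0,0),(0,400),(0,0)))
w=d['wrist']['img'][:,:,::-1]; top[:,400:784]=cv2.resize(w,(384,240))
cv2.imwrite('pics/c1.png',np.vstack([top,bot])[:600])
print(d['wrist']['img'].shape)
for n,u,v,z in [('scene',365,212,0.003),('side',341,265,0.003),('scene',381,232,.03),('scene',273,201,.125),('side',342,168,.125)]:
    print(n,u,v,np.round(onplane(d[n],u,v,z),3))
```

```text
(400, 640, 3)
scene 365 212 [0.488 0.105 0.003]
side 341 265 [0.475 0.11  0.003]
scene 381 232 [0.604 0.136 0.03 ]
scene 273 201 [ 0.581 -0.139  0.125]
side 342 168 [ 0.577 -0.141  0.125]
```

View pics/c1.png

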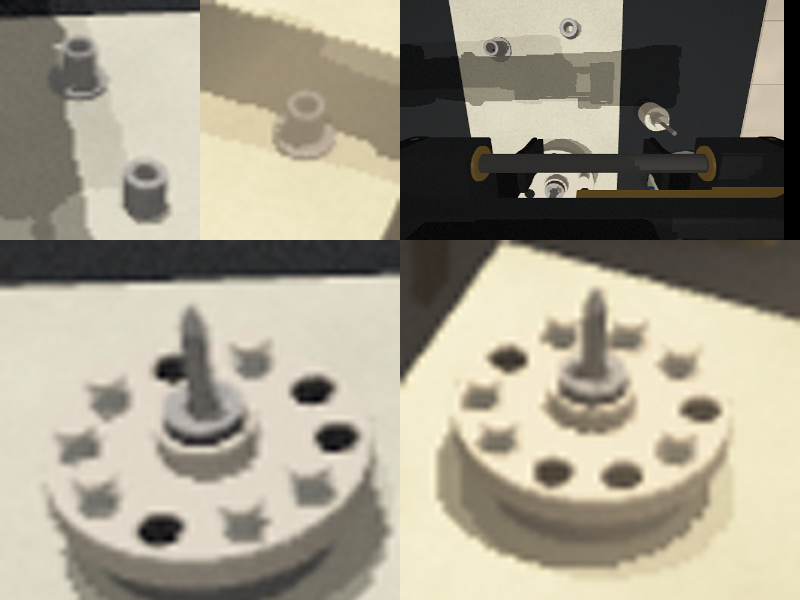

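The flanged part is the cap: its top ring is at scene (364.7,201.2) and side (341.2,256.2). The unflanged ring is the spacer. The spindle tip is at scene (271.3,201.2) and side (342.3,168.2). Next I'll triangulate both.

```bash
cat >> h.py <<'E'
def tri(c1,p1,c2,p2):
    P=[np.array(c['camera_matrix'])@np.c_[np.array(c['R']),np.array(c['t']).ravel()] for c in(c1,c2)]
    X=cv2.triangulatePoints(P[0],P[1],np.array(p1,float),np.array(p2,float)).ravel(); return X[:3]/X[3]
E
python3 - <<'E'
from h import *
import pickle
d=pickle.load(open('d.pkl','rb'));s,e=d['scene'],d['side']
print('captop',tri(s,(364.7,201.2),e,(341.2,256.2)),onplane(s,364.7,201.2,.034),onplane(e,341.2,256.2,.034))
print('flange',tri(s,(364.5,210.5),e,(340.8,264.5)))
print('tip',tri(s,(271.3,201.2),e,(342.3,168.2)))
w=d['wrist']
print(proj(w,[.48,.107,.034]),proj(w,[.58,-.14,.125]),proj(w,[.65,0,.24]))
for u,v in[(492/ .6-400/.6,47/.6)]: print(onplane(w,u,v,.034))
E
```

```text
captop [0.47697071 0.10475913 0.03355089] [0.47726659 0.10451575 0.034     ] [0.4769209  0.10539225 0.034     ]
flange [ 0.47681635  0.10536154 -0.00085251]
tip [ 0.57744713 -0.14426262  0.12215923]
[151.10807829  74.61511527] [245.94621168 350.97258799] [322.92810066 265.47333634]
[0.48176073 0.10352426 0.034     ]
```

Call:
{"api": "servo_tool", "payload": {"plan": [{"xyz": [10.5,-17.3,10.5],"twist": [0,0,0],"jaw": 0},{"xyz": [10.5,-17.3,10.5],"twist": [0,0,0],"jaw": 0},{"xyz": [10.5,-17.3,10.5],"twist": [0,0,0],"jaw": 0},{"xyz": [10.5,-17.3,10.5],"twist": [0,0,0],"jaw": 0},{"xyz": [10.5,-17.3,10.5],"twist": [0,0,0],"jaw": 0},{"xyz": [10.5,-17.3,10.5],"twist": [0,0,0],"jaw": 0},{"xyz": [10.5,-17.3,10.5],"twist": [0,0,0],"jaw": 0},{"xyz": [10.5,-17.3,10.5],"twist": [0,0,0],"jaw": 0},{"xyz": [10.5,-17.3,10.5],"twist": [0,0,0],"jaw": 0}], "newtons": 10}}

```text
time_s: 0.9
tool_pos: [0.4778, 0.1045, 0.3004]
tool_rot: [179.9, 0.0, 90.0]
force: [-0.2, -0.8, 0.3]
grip_width: 0.0871
grasp_force: 0.0
```

Run:
```python
from h import *
import pickle
c=shot('wrist','w1.png'); pickle.dump(c,open('w1.pkl','wb'))
o=env.get_obs();p=o['tool_pos'];print(p)
print(proj(c,[.477,.105,.034]),proj(c,[p[0],p[1],.136]))
```

```text
[0.47818934 0.10427511 0.30056857]
[320.19885707 206.06713991] [322.04615203 265.3713133 ]
```

View pics/w1.png

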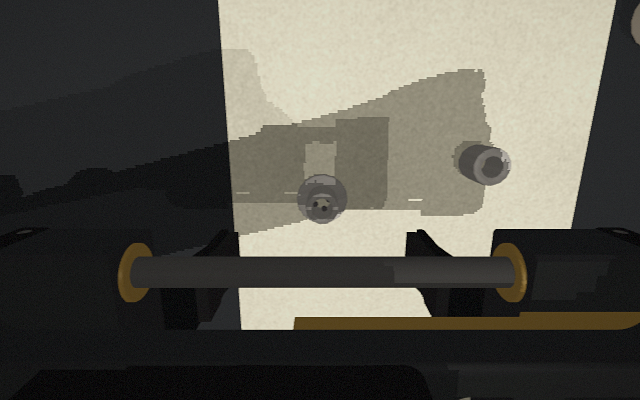

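The wrist view shows the cap's bore at (322,207), as predicted, centred between the fingers. I'll descend and grip.

Call:
{"api": "servo_tool", "payload": {"plan": [{"xyz": [0,0,4],"twist": [0,0,0],"jaw": 0},{"xyz": [0,0,8],"twist": [0,0,0],"jaw": 0},{"xyz": [0,0,10.2],"twist": [0,0,0],"jaw": 0.2},{"xyz": [0,0,11],"twist": [0,0,0],"jaw": 0.4},{"xyz": [0,0,11],"twist": [0,0,0],"jaw": 0.6},{"xyz": [0,0,11],"twist": [0,0,0],"jaw": 1},{"xyz": [0,0,11],"twist": [0,0,0],"jaw": 1},{"xyz": [0,0,11],"twist": [0,0,0],"jaw": 1},{"xyz": [0,0,11],"twist": [0,0,0],"jaw": 1},{"xyz": [0,0,11],"twist": [0,0,0],"jaw": 1}], "newtons": 45}}

```text
time_s: 1.78
tool_pos: [0.4775, 0.1051, 0.1909]
tool_rot: [179.9, -0.0, 90.0]
force: [0.1, 1.0, 0.5]
grip_width: 0.0415
grasp_force: 0.0
```

Call:
{"api": "servo_tool", "payload": {"plan": [{"xyz": [0,0,0],"jaw": 1},{"xyz": [0,0,0],"jaw": 1},{"xyz": [0,0,0],"jaw": 1},{"xyz": [0,0,0],"jaw": 1},{"xyz": [0,0,0],"jaw": 1},{"xyz": [0,0,0],"jaw": 1}]}}

```text
validation failed for argument at $.pl...
```

Call:
{"api": "servo_tool", "payload": {"plan": [{"xyz": [0,0,0],"twist": [0,0,0],"jaw": 1},{"xyz": [0,0,0],"twist": [0,0,0],"jaw": 1},{"xyz": [0,0,0],"twist": [0,0,0],"jaw": 1},{"xyz": [0,0,0],"twist": [0,0,0],"jaw": 1},{"xyz": [0,0,0],"twist": [0,0,0],"jaw": 1},{"xyz": [0,0,0],"twist": [0,0,0],"jaw": 1}], "newtons": 45}}

```text
time_s: 2.28
tool_pos: [0.4772, 0.105, 0.1901]
tool_rot: [180.0, -0.0, 90.0]
force: [-0.1, -0.7, 4.6]
grip_width: 0.0254
grasp_force: 45.0
```

Call:
{"api": "servo_tool", "payload": {"plan": [{"xyz": [0,0,-4],"twist": [0,0,0],"jaw": 1},{"xyz": [0,0,-8],"twist": [0,0,0],"jaw": 1},{"xyz": [-2,1,-12],"twist": [0,0,0],"jaw": 1},{"xyz": [-24.8,10,-16],"twist": [0,0,0],"jaw": 1},{"xyz": [-24.8,10,-16],"twist": [0,0,0],"jaw": 1},{"xyz": [-24.8,10,-16],"twist": [0,0,0],"jaw": 1},{"xyz": [-24.8,10,-16],"twist": [0,0,0],"jaw": 1},{"xyz": [-24.8,10,-16],"twist": [0,0,0],"jaw": 1},{"xyz": [-24.8,10,-16],"twist": [0,0,0],"jaw": 1},{"xyz": [-24.8,10,-16],"twist": [0,0,0],"jaw": 1}]}}

```text
time_s: 3.12
tool_pos: [0.5777, -0.1529, 0.3504]
tool_rot: [179.9, 0.4, 89.3]
force: [-0.6, -1.1, -0.4]
grip_width: 0.0247
grasp_force: 45.0
```

Call:
{"api": "servo_tool", "payload": {"plan": [{"xyz": [0,0,0],"twist": [0,0,0],"jaw": 1},{"xyz": [0,0,0],"twist": [0,0,0],"jaw": 1},{"xyz": [0,0,0],"twist": [0,0,0],"jaw": 1}]}}

```text
time_s: 3.37
tool_pos: [0.5768, -0.1412, 0.3489]
tool_rot: [-179.9, -0.1, 90.1]
force: [-0.2, 0.4, -2.2]
grip_width: 0.0251
grasp_force: 45.0
```

Run:
```python
from h import *
import pickle
d={n:shot(n) for n in('scene','side')}; pickle.dump(d,open('d2.pkl','wb'))
o=env.get_obs();p=o['tool_pos'];print(p,o['force'],o['grip_width'],o['time_s'])
ims=[]
for n in d:
    b=proj(d[n],[p[0],p[1],p[2]-.19]); t=proj(d[n],[.577,-.143,.125]); print(n,b,t)
    x,y=np.round((b+t)/2).astype(int)-[33,50]
    print('off',x,y); ims.append(cv2.resize(d[n]['img'][y:y+100,x:x+66,::-1],None,fx=6,fy=6,interpolation=cv2.INTER_CUBIC))
cv2.imwrite('pics/c2.png',np.hstack(ims))
```

```text
[ 0.57681274 -0.14114889  0.34927216] [-0.02105397  0.2718536  -1.32829038] 0.025190069288481397 3.4667
scene [271.09349125 189.24516165] [271.69364926 200.18438676]
off 238 145
side [342.48046575 158.98586993] [342.30286332 167.74428317]
off 309 113
```

View pics/c2.png

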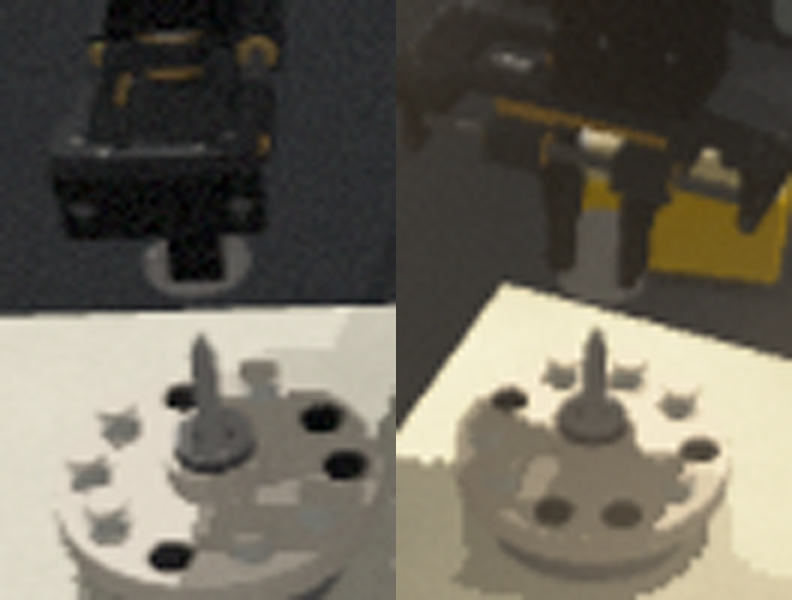

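The scene view shows the flange centred at about (270.9,191) with the spindle tip at (271.7,200.8). The side view has them at (343.0,159) and (342.5,167.7), so they are nearly aligned. I'll refine this with subpixel edges from fresh frames.

```bash
cat >> h.py <<'E'
def mid(c,row,u0,half,bright):
    # half-level crossings left/right of u0 on one image row -> edges
    g=c['img'].astype(float).mean(2); xs=np.arange(u0-half,u0+half,.05)
    r=cv2.remap(g.astype(np.float32),xs[None].astype(np.float32),np.full((1,len(xs)),row,np.float32),cv2.INTER_LINEAR)[0]
    return xs,r
E
python3 - <<'E'
from h import *
import pickle
ds=[{n:shot(n) for n in('scene','side')} for _ in range(4)]
m={n:dict(ds[0][n],img=np.mean([x[n]['img'].astype(float) for x in ds],0)) for n in('scene','side')}
pickle.dump(m,open('m.pkl','wb'))
o=env.get_obs();print(o['tool_pos'],o['time_s'])
for n,(x,rs) in {'scene':(262,[189,190,191,192,193,194,200,201,202,203,204,206,208]),'side':(333,[156,157,158,159,160,161,162,167,168,169,170,172,174])}.items():
    for r in rs: print(n,r,m[n]['img'].mean(2)[r,x:x+20].astype(int))
E
```

```text
[ 0.57698322 -0.14287903  0.34988107] 3.8667
scene 189 [79 85 83 66 22 13 11 10 12  9 19 14 27 64 85 85 77 53 44 47]
scene 190 [ 79  84 103 111  21  15  12   9  15   8  14  11  29  61  85  83  68  50
  46  44]
scene 191 [67 86 89 82 44 30 26 36 38 41 42 43 51 70 84 69 53 45 46 46]
scene 192 [52 69 83 84 82 81 81 81 81 80 82 83 82 79 64 50 46 45 46 46]
scene 193 [47 50 57 70 81 85 88 86 86 85 81 72 66 56 49 47 45 45 47 46]
scene 194 [45 45 48 50 51 55 61 59 59 56 55 47 46 47 47 45 47 44 45 46]
scene 200 [213 213 213 213 213 213 214 214 204 177 198 213 214 214 214 214 214 214
 214 214]
scene 201 [213 213 212 213 213 215 215 208 174 116 173 213 214 214 213 213 214 215
 215 214]
scene 202 [213 214 214 215 216 215 215 198 125  90 128 187 214 213 213 213 215 216
 216 215]
scene 203 [212 212 212 213 214 213 213 193  92  89  92 149 202 214 214 214 215 214
 214 209]
scene 204 [212 212 212 213 213 214 207 174  87  89  88 124 185 213 215 214 212 203
 196 195]
scene 206 [213 213 213 213 213 214 214 194  85  85  86 104 167 210 210 192 116 109
 111 108]
scene 208 [212 212 212 213 214 207 186 171 1
[... 418 characters left out ...]
3 57 59 69 81 85 86 86 86 86 86 86 84 79 72 65 59 57 58]
side 162 [205 168 164 105  66  65  72  78  83  86  87  85  85  79  72  63  60  58
  60  59]
side 167 [226 226 226 226 225 226 227 227 211 187 221 226 226 226 228 227 220 219
 212 209]
side 168 [226 226 226 224 226 227 228 228 165 118 171 221 226 226 226 227 226 225
 227 228]
side 169 [227 226 226 226 226 226 227 213 125  90 151 221 226 226 227 227 227 226
 226 226]
side 170 [227 226 226 226 227 227 227 165 101  89 108 218 227 227 227 228 228 228
 227 227]
side 172 [226 212 225 227 227 227 228 148  94  88  86 206 225 227 227 227 227 227
 227 226]
side 174 [227 156 124 139 148 149 188 113  88  87  87 217 164 153 168 172 161 183
 222 227]
```

Run:
```python
from h import *
import pickle
m=pickle.load(open('m.pkl','rb'));a=np.linspace(0,2*np.pi,721)
tp=np.array([.5770,-.1429,.3498])
for n,rows in(('scene',(192,193)),('side',(161,162))):
    c=m[n]
    P=np.array([proj(c,[tp[0]+.022*np.cos(t),tp[1]+.022*np.sin(t),tp[2]-.19]) for t in a])
    print(n,'ellipse x',P[:,0].min(),P[:,0].max(),'y',P[:,1].min(),P[:,1].max(), 'lowest u',P[P[:,1].argmax(),0])
    for r in rows:
        i=np.where(np.diff(np.sign(P[:,1]-r)))[0]; print(r,P[i,0],P[i,0].mean())
    b=proj(c,[.577,-.143,.125]);print('tip',b,'axis z.11',proj(c,[.577,-.143,.113]),proj(c,[.577,-.143,.1]))
    print('px per m x,y',(proj(c,[.578,-.143,.125])-b),(proj(c,[.577,-.142,.125])-b))
```

```text
scene ellipse x 261.4450412078651 279.25021725123133 y 183.93041455004126 194.52045876067874 lowest u 269.1595685111397
192 [277.23026592 262.21902725] 269.7246465835225
193 [275.70392653 263.3034554 ] 269.50369096517943
tip [271.69364926 200.18438676] axis z.11 [272.15509079 203.89384721] [272.64812663 207.85728964]
px per m x,y [-0.03106631  0.24379705] [ 0.39547446 -0.01163362]
side ellipse x 335.1781433087365 350.1274561247864 y 153.99659378664597 163.105726865108 lowest u 342.9193840464618
161 [336.45224264 349.06876848] 342.76050556076103
162 [337.95742155 347.70247189] 342.82994672072175
tip [342.30286332 167.74428317] axis z.11 [342.1818696  170.86439826] [342.05244162 174.20201077]
px per m x,y [-0.30934336 -0.0842479 ] [-0.12500513  0.19068274]
```

The spindle measures about 1.3 mm further in −y and 1.5 mm further in +x than the cap. I'll shift and lower to just above the tip, where the flange shows against the white background, and re-measure.

Call:
{"api": "servo_tool", "payload": {"plan": [{"xyz": [-0.13,0.15,0.8],"twist": [0,0,0],"jaw": 1},{"xyz": [-0.13,0.15,1.8],"twist": [0,0,0],"jaw": 1},{"xyz": [-0.13,0.15,2.2],"twist": [0,0,0],"jaw": 1},{"xyz": [-0.13,0.15,2.2],"twist": [0,0,0],"jaw": 1},{"xyz": [-0.13,0.15,2.2],"twist": [0,0,0],"jaw": 1},{"xyz": [-0.13,0.15,2.2],"twist": [0,0,0],"jaw": 1},{"xyz": [-0.13,0.15,2.2],"twist": [0,0,0],"jaw": 1}]}}

```text
time_s: 4.45
tool_pos: [0.5787, -0.1444, 0.3281]
tool_rot: [180.0, 0.0, 90.0]
force: [-0.1, 0.1, -1.5]
grip_width: 0.0253
grasp_force: 45.0
```

Run:
```python
from h import *
import pickle
ds=[{n:shot(n) for n in('scene','side')} for _ in range(3)]
m={n:dict(ds[0][n],img=np.mean([x[n]['img'].astype(float) for x in ds],0)) for n in('scene','side')}
pickle.dump(m,open('m.pkl','wb'))
o=env.get_obs();tp=o['tool_pos'];print(tp,o['force'],o['time_s'])
ims=[]
for n in m:
    b=proj(m[n],[tp[0],tp[1],tp[2]-.19]); x,y=np.round(b).astype(int)-[25,15]; print(n,b,'off',x,y)
    ims.append(cv2.resize(m[n]['img'][y:y+50,x:x+50,::-1].astype(np.uint8),None,fx=8,fy=8,interpolation=cv2.INTER_NEAREST))
    P=np.array([proj(m[n],[tp[0]+.022*np.cos(t),tp[1]+.022*np.sin(t),tp[2]-.19]) for t in np.linspace(0,6.283,721)])
    print('pred flange x',P[:,0].min(),P[:,0].max(),'ymax',P[:,1].max(),P[P[:,1].argmax(),0])
    for r in range(int(b[1])-3,int(b[1])+20): print(r,m[n]['img'].mean(2)[r,x+12:x+38].astype(int).tolist(), 'from',x+12)
    print([ (z,np.round(proj(m[n],[.577,-.143,z]),2).tolist()) for z in(.125,.113,.1,.09)])
cv2.imwrite('pics/c3.png',np.hstack(ims))
```

```text
[ 0.5785609  -0.14431107  0.32797282] [-0.7650034  -0.01882521 -1.32710928] 4.75
scene [270.61551264 196.51229118] off 246 182
pred flange x 261.7999194817334 279.4065382933444 ymax 201.95138692778931 269.5082887484748
193 [44, 41, 43, 43, 59, 80, 73, 38, 13, 15, 10, 9, 10, 9, 16, 18, 53, 83, 84, 85, 73, 47, 47, 48, 44, 44] from 258
194 [45, 45, 44, 65, 88, 84, 75, 41, 14, 12, 12, 12, 14, 15, 14, 10, 47, 82, 85, 85, 78, 51, 45, 47, 48, 45] from 258
195 [45, 44, 46, 63, 87, 85, 79, 54, 14, 14, 11, 13, 6, 7, 19, 10, 48, 84, 86, 86, 77, 53, 48, 45, 47, 42] from 258
196 [48, 47, 45, 63, 84, 84, 79, 56, 7, 8, 11, 14, 12, 13, 17, 8, 43, 76, 87, 85, 111, 144, 139, 138, 137, 136] from 258
197 [171, 169, 183, 183, 83, 83, 114, 130, 16, 14, 14, 15, 10, 15, 10, 7, 42, 74, 83, 99, 164, 209, 209, 209, 209, 209] from 258
198 [208, 208, 210, 199, 138, 84, 119, 135, 16, 11, 12, 10, 12, 15, 16, 8, 41, 75, 86, 135, 195, 212, 213, 214, 214, 215] from 258
199 [211, 212, 212, 213, 195, 120, 90, 90, 64, 62, 63, 66, 70, 78, 80, 81, 83, 116, 178, 209, 211, 212, 214, 214, 213, 214] from 258
200 [213, 214, 21
[... 4947 characters left out ...]
179, 208, 191, 187, 196, 218, 226, 226, 214, 178] from 329
179 [53, 80, 217, 228, 227, 227, 227, 212, 158, 117, 93, 86, 88, 89, 88, 100, 126, 175, 217, 222, 222, 226, 226, 226, 176, 131] from 329
180 [53, 103, 217, 228, 227, 227, 227, 165, 101, 87, 87, 87, 88, 89, 86, 89, 90, 108, 217, 226, 226, 227, 226, 184, 141, 116] from 329
181 [96, 130, 166, 221, 228, 227, 200, 119, 90, 88, 78, 86, 89, 88, 83, 83, 89, 90, 173, 222, 226, 227, 226, 216, 155, 115] from 329
182 [108, 116, 117, 164, 170, 167, 134, 92, 87, 88, 80, 87, 89, 88, 86, 88, 89, 92, 122, 205, 225, 226, 226, 226, 216, 149] from 329
[(0.125, [342.3, 167.74]), (0.113, [342.18, 170.86]), (0.1, [342.05, 174.2]), (0.09, [341.95, 176.74])]
```

View pics/c3.png

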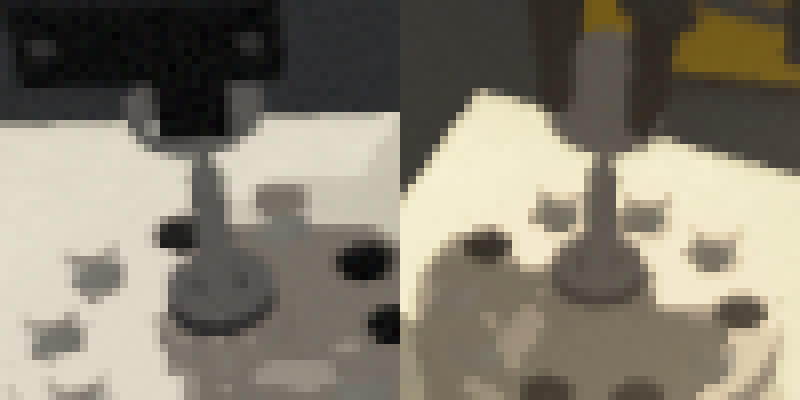

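The flange centre is at scene (269.8,196) and side (342.35,164). The spindle axis is at scene (271.0,201) and side (341.9,169). That leaves the cap about 1.2 mm too far in −y and 0.4 mm short in x, so I'll correct and lower it over the tip.

Call:
{"api": "servo_tool", "payload": {"plan": [{"xyz": [0.12,0.04,0],"twist": [0,0,0],"jaw": 1},{"xyz": [0.12,0.04,0],"twist": [0,0,0],"jaw": 1},{"xyz": [0.12,0.04,0.5],"twist": [0,0,0],"jaw": 1},{"xyz": [0.12,0.04,1.0],"twist": [0,0,0],"jaw": 1},{"xyz": [0.12,0.04,1.5],"twist": [0,0,0],"jaw": 1},{"xyz": [0.12,0.04,2.0],"twist": [0,0,0],"jaw": 1},{"xyz": [0.12,0.04,2.0],"twist": [0,0,0],"jaw": 1},{"xyz": [0.12,0.04,2.0],"twist": [0,0,0],"jaw": 1}]}}

```text
time_s: 5.42
tool_pos: [0.5787, -0.1431, 0.307]
tool_rot: [-179.9, -0.0, 90.0]
force: [-0.4, -0.7, -1.3]
grip_width: 0.0251
grasp_force: 45.0
```

Call:
{"api": "servo_tool", "payload": {"plan": [{"xyz": [0,0,0.2],"twist": [0,0,0],"jaw": 1},{"xyz": [0,0,0.4],"twist": [0,0,0],"jaw": 1},{"xyz": [0,0,0.6],"twist": [0,0,0],"jaw": 1},{"xyz": [0,0,0.8],"twist": [0,0,0],"jaw": 1},{"xyz": [0,0,0.8],"twist": [0,0,0],"jaw": 1}]}}

```text
time_s: 5.83
tool_pos: [0.5787, -0.1431, 0.2993]
tool_rot: [-180.0, -0.0, 90.0]
force: [-0.1, -0.5, -2.0]
grip_width: 0.0252
grasp_force: 45.0
```

Call:
{"api": "servo_tool", "payload": {"plan": [{"xyz": [0,0,0.1],"twist": [0,0,0],"jaw": 1},{"xyz": [0,0,0.2],"twist": [0,0,0],"jaw": 1},{"xyz": [0,0,0.3],"twist": [0,0,0],"jaw": 1},{"xyz": [0,0,0.4],"twist": [0,0,0],"jaw": 1},{"xyz": [0,0,0.5],"twist": [0,0,0],"jaw": 1},{"xyz": [0,0,0.6],"twist": [0,0,0],"jaw": 1}]}}

```text
time_s: 6.33
tool_pos: [0.5792, -0.1431, 0.2942]
tool_rot: [179.9, 0.0, 90.0]
force: [-0.2, 0.4, 0.8]
grip_width: 0.0252
grasp_force: 45.0
```

Call:
{"api": "servo_tool", "payload": {"plan": [{"xyz": [0,0,0.1],"twist": [0,0,0],"jaw": 1},{"xyz": [0,0,0.2],"twist": [0,0,0],"jaw": 1},{"xyz": [0,0,0.3],"twist": [0,0,0],"jaw": 1},{"xyz": [0,0,0.4],"twist": [0,0,0],"jaw": 1},{"xyz": [0,0,0.5],"twist": [0,0,0],"jaw": 1},{"xyz": [0,0,0.6],"twist": [0,0,0],"jaw": 1}]}}

```text
time_s: 6.83
tool_pos: [0.5787, -0.1431, 0.2875]
tool_rot: [-180.0, -0.0, 90.0]
force: [-1.7, -0.1, 4.2]
grip_width: 0.0254
grasp_force: 45.0
```

Call:
{"api": "servo_tool", "payload": {"plan": [{"xyz": [0,0,0.1],"twist": [0,0,0],"jaw": 1},{"xyz": [0,0,0.2],"twist": [0,0,0],"jaw": 1},{"xyz": [0,0,0.3],"twist": [0,0,0],"jaw": 1},{"xyz": [0,0,0.4],"twist": [0,0,0],"jaw": 1},{"xyz": [0,0,0.5],"twist": [0,0,0],"jaw": 1},{"xyz": [0,0,0.6],"twist": [0,0,0],"jaw": 1},{"xyz": [0,0,0.7],"twist": [0,0,0],"jaw": 1}]}}

```text
time_s: 7.42
tool_pos: [0.5793, -0.1432, 0.2822]
tool_rot: [179.9, 0.0, 90.0]
force: [-2.7, 0.1, 6.4]
grip_width: 0.0252
grasp_force: 45.0
```

Call:
{"api": "servo_tool", "payload": {"plan": [{"xyz": [0,0,0.1],"twist": [0,0,0],"jaw": 1},{"xyz": [0,0,0.2],"twist": [0,0,0],"jaw": 1},{"xyz": [0,0,0.3],"twist": [0,0,0],"jaw": 1},{"xyz": [0,0,0.4],"twist": [0,0,0],"jaw": 1}]}}

```text
time_s: 7.75
tool_pos: [0.5794, -0.1432, 0.2782]
tool_rot: [179.9, 0.0, 90.0]
force: [-2.1, 0.2, 5.8]
grip_width: 0.0248
grasp_force: 45.0
```

Call:
{"api": "servo_tool", "payload": {"plan": [{"xyz": [0,-0.06,0.1],"twist": [0,0,0],"jaw": 1},{"xyz": [0,-0.06,0.2],"twist": [0,0,0],"jaw": 1},{"xyz": [0,-0.06,0.3],"twist": [0,0,0],"jaw": 1},{"xyz": [0,-0.06,0.4],"twist": [0,0,0],"jaw": 1}]}}

```text
time_s: 8.08
tool_pos: [0.579, -0.1432, 0.2744]
tool_rot: [179.8, 0.0, 90.0]
force: [-0.7, 0.4, 5.3]
grip_width: 0.0251
grasp_force: 45.0
```

Call:
{"api": "servo_tool", "payload": {"plan": [{"xyz": [0,0,0.05],"twist": [0,0,0],"jaw": 1},{"xyz": [0,0,0.1],"twist": [0,0,0],"jaw": 1},{"xyz": [0,0,0.15],"twist": [0,0,0],"jaw": 1},{"xyz": [0,0,0.2],"twist": [0,0,0],"jaw": 1}]}}

```text
time_s: 8.42
tool_pos: [0.579, -0.1433, 0.2724]
tool_rot: [179.8, 0.0, 90.0]
force: [-0.2, 0.4, 6.7]
grip_width: 0.0251
grasp_force: 45.0
```

Call:
{"api": "servo_tool", "payload": {"plan": [{"xyz": [0,0,0.05],"twist": [0,0,0],"jaw": 1},{"xyz": [0,0,0.1],"twist": [0,0,0],"jaw": 1}]}}

```text
time_s: 8.58
tool_pos: [0.579, -0.1433, 0.2714]
tool_rot: [179.8, 0.0, 90.0]
force: [-1.0, 0.6, 6.2]
grip_width: 0.0253
grasp_force: 45.0
```

Call:
{"api": "servo_tool", "payload": {"plan": [{"xyz": [0,0,0.05],"twist": [0,0,0],"jaw": 1},{"xyz": [0,0,0.1],"twist": [0,0,0],"jaw": 1},{"xyz": [0,0,0.1],"twist": [0,0,0],"jaw": 1}]}}

```text
time_s: 8.83
tool_pos: [0.579, -0.1432, 0.2703]
tool_rot: [179.8, 0.0, 90.0]
force: [-0.3, 0.3, 5.1]
grip_width: 0.0252
grasp_force: 45.0
```

Call:
{"api": "servo_tool", "payload": {"plan": [{"xyz": [0,0,0.05],"twist": [0,0,0],"jaw": 1},{"xyz": [0,0,0.1],"twist": [0,0,0],"jaw": 1},{"xyz": [0,0,0.1],"twist": [0,0,0],"jaw": 1}]}}

```text
time_s: 9.08
tool_pos: [0.579, -0.1432, 0.2693]
tool_rot: [179.8, 0.0, 90.0]
force: [-0.1, 0.1, 5.5]
grip_width: 0.0255
grasp_force: 45.0
```

Call:
{"api": "servo_tool", "payload": {"plan": [{"xyz": [0,0,0.05],"twist": [0,0,0],"jaw": 1},{"xyz": [0,0,0.1],"twist": [0,0,0],"jaw": 1},{"xyz": [0,0,0.1],"twist": [0,0,0],"jaw": 1}]}}

```text
time_s: 9.33
tool_pos: [0.579, -0.1432, 0.2683]
tool_rot: [179.8, 0.0, 90.0]
force: [-0.6, 1.1, 5.6]
grip_width: 0.0254
grasp_force: 45.0
```

Call:
{"api": "servo_tool", "payload": {"plan": [{"xyz": [0,0,0.05],"twist": [0,0,0],"jaw": 1},{"xyz": [0,0,0.1],"twist": [0,0,0],"jaw": 1},{"xyz": [0,0,0.1],"twist": [0,0,0],"jaw": 1}]}}

```text
time_s: 9.58
tool_pos: [0.579, -0.1432, 0.2673]
tool_rot: [179.8, 0.0, 90.0]
force: [-0.2, 0.1, 5.3]
grip_width: 0.0254
grasp_force: 45.0
```

Still about 5.4 N, which is teeth friction only.

Call:
{"api": "servo_tool", "payload": {"plan": [{"xyz": [0,0,0.05],"twist": [0,0,0],"jaw": 1},{"xyz": [0,0,0.1],"twist": [0,0,0],"jaw": 1},{"xyz": [0,0,0.1],"twist": [0,0,0],"jaw": 1}]}}

```text
time_s: 9.83
tool_pos: [0.579, -0.1432, 0.2663]
tool_rot: [179.8, 0.0, 90.0]
force: [-1.7, -0.4, 5.7]
grip_width: 0.0253
grasp_force: 45.0
```

Call:
{"api": "servo_tool", "payload": {"plan": [{"xyz": [0,0,0.05],"twist": [0,0,0],"jaw": 1},{"xyz": [0,0,0.1],"twist": [0,0,0],"jaw": 1},{"xyz": [0,0,0.1],"twist": [0,0,0],"jaw": 1}]}}

```text
time_s: 10.08
tool_pos: [0.579, -0.1432, 0.2653]
tool_rot: [179.8, 0.0, 90.0]
force: [-1.1, 0.3, 5.1]
grip_width: 0.0247
grasp_force: 45.0
```

Call:
{"api": "servo_tool", "payload": {"plan": [{"xyz": [0,0,0.05],"twist": [0,0,0],"jaw": 1},{"xyz": [0,0,0.1],"twist": [0,0,0],"jaw": 1},{"xyz": [0,0,0.1],"twist": [0,0,0],"jaw": 1}]}}

```text
time_s: 10.33
tool_pos: [0.579, -0.1432, 0.2643]
tool_rot: [179.8, 0.0, 90.0]
force: [-0.9, 1.5, 5.4]
grip_width: 0.0251
grasp_force: 45.0
```

Call:
{"api": "servo_tool", "payload": {"plan": [{"xyz": [0,0,0.05],"twist": [0,0,0],"jaw": 1},{"xyz": [0,0,0.1],"twist": [0,0,0],"jaw": 1},{"xyz": [0,0,0.1],"twist": [0,0,0],"jaw": 1}]}}

```text
time_s: 10.58
tool_pos: [0.579, -0.1432, 0.2633]
tool_rot: [179.8, 0.0, 90.0]
force: [0.1, 0.5, 5.5]
grip_width: 0.0252
grasp_force: 45.0
```

Call:
{"api": "servo_tool", "payload": {"plan": [{"xyz": [0,0,0.05],"twist": [0,0,0],"jaw": 1},{"xyz": [0,0,0.1],"twist": [0,0,0],"jaw": 1},{"xyz": [0,0,0.1],"twist": [0,0,0],"jaw": 1}]}}

```text
time_s: 10.83
tool_pos: [0.579, -0.1432, 0.2623]
tool_rot: [179.8, 0.0, 90.0]
force: [-0.4, -0.5, 5.7]
grip_width: 0.0249
grasp_force: 45.0
```

Call:
{"api": "servo_tool", "payload": {"plan": [{"xyz": [0,0,0.05],"twist": [0,0,0],"jaw": 1},{"xyz": [0,0,0.1],"twist": [0,0,0],"jaw": 1},{"xyz": [0,0,0.1],"twist": [0,0,0],"jaw": 1}]}}

```text
time_s: 11.08
tool_pos: [0.579, -0.1433, 0.2613]
tool_rot: [179.8, 0.0, 90.0]
force: [-1.1, 0.3, 4.9]
grip_width: 0.0252
grasp_force: 45.0
```

Run:
```python
from h import *
ims=[]
for n in('scene','side'):
    c=shot(n); x,y=np.round(proj(c,[.579,-.1432,.08])).astype(int)-[25,28]; print(n,x,y)
    ims.append(cv2.resize(c['img'][y:y+50,x:x+50,::-1],None,fx=8,fy=8,interpolation=cv2.INTER_CUBIC))
cv2.imwrite('pics/c4.png',np.hstack(ims))
```

```text
scene 248 186
side 316 151
```

View pics/c4.png

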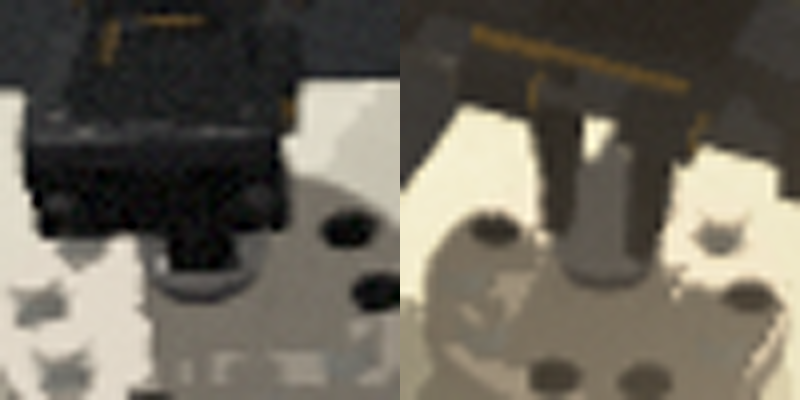

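The cap's flange sits just above the dark sleeve (scene crop (205,297)), and the spindle tip shows through the bore (side crop (618,145)). It is on straight and close to the washer, so I'll continue in single millimetres.

Call:
{"api": "servo_tool", "payload": {"plan": [{"xyz": [0,0,0.05],"twist": [0,0,0],"jaw": 1},{"xyz": [0,0,0.1],"twist": [0,0,0],"jaw": 1},{"xyz": [0,0,0.1],"twist": [0,0,0],"jaw": 1}]}}

```text
time_s: 11.43
tool_pos: [0.579, -0.1433, 0.2604]
tool_rot: [179.8, 0.0, 90.0]
force: [-0.0, 0.4, 6.2]
grip_width: 0.0249
grasp_force: 45.0
```

Call:
{"api": "servo_tool", "payload": {"plan": [{"xyz": [0,0,0.05],"twist": [0,0,0],"jaw": 1},{"xyz": [0,0,0.1],"twist": [0,0,0],"jaw": 1},{"xyz": [0,0,0.1],"twist": [0,0,0],"jaw": 1}]}}

```text
time_s: 11.68
tool_pos: [0.579, -0.1433, 0.2596]
tool_rot: [179.8, 0.0, 90.0]
force: [-2.0, 0.5, 6.3]
grip_width: 0.0253
grasp_force: 45.0
```

Call:
{"api": "servo_tool", "payload": {"plan": [{"xyz": [0,0,0.05],"twist": [0,0,0],"jaw": 1},{"xyz": [0,0,0.05],"twist": [0,0,0],"jaw": 1}]}}

```text
time_s: 11.85
tool_pos: [0.579, -0.1432, 0.2592]
tool_rot: [179.8, 0.0, 90.0]
force: [-1.9, 0.8, 7.8]
grip_width: 0.0249
grasp_force: 45.0
```

Call:
{"api": "servo_tool", "payload": {"plan": [{"xyz": [0,0,0.05],"twist": [0,0,0],"jaw": 1},{"xyz": [0,0,0.05],"twist": [0,0,0],"jaw": 1}]}}

```text
time_s: 12.02
tool_pos: [0.579, -0.1433, 0.2588]
tool_rot: [179.8, 0.0, 90.0]
force: [-1.8, 0.4, 8.4]
grip_width: 0.0255
grasp_force: 45.0
```

Call:
{"api": "servo_tool", "payload": {"plan": [{"xyz": [0,0,0.05],"twist": [0,0,0],"jaw": 1},{"xyz": [0,0,0.05],"twist": [0,0,0],"jaw": 1}]}}

```text
time_s: 12.18
tool_pos: [0.579, -0.1432, 0.2584]
tool_rot: [179.8, 0.0, 90.0]
force: [-2.0, -0.5, 7.9]
grip_width: 0.025
grasp_force: 45.0
```

Call:
{"api": "servo_tool", "payload": {"plan": [{"xyz": [0,0,0.05],"twist": [0,0,0],"jaw": 1},{"xyz": [0,0,0.05],"twist": [0,0,0],"jaw": 1}]}}

```text
time_s: 12.35
tool_pos: [0.579, -0.1433, 0.2581]
tool_rot: [179.8, 0.0, 90.0]
force: [-1.7, 0.8, 9.2]
grip_width: 0.0251
grasp_force: 45.0
```

Call:
{"api": "servo_tool", "payload": {"plan": [{"xyz": [0,0,0.05],"twist": [0,0,0],"jaw": 1},{"xyz": [0,0,0.05],"twist": [0,0,0],"jaw": 1}]}}

```text
time_s: 12.52
tool_pos: [0.579, -0.1433, 0.2577]
tool_rot: [179.8, 0.0, 90.0]
force: [-2.5, 1.3, 9.8]
grip_width: 0.0253
grasp_force: 45.0
```

Call:
{"api": "servo_tool", "payload": {"plan": [{"xyz": [0,0,0.04],"twist": [0,0,0],"jaw": 1},{"xyz": [0,0,0.04],"twist": [0,0,0],"jaw": 1}]}}

```text
time_s: 12.68
tool_pos: [0.5791, -0.1433, 0.2576]
tool_rot: [179.8, 0.0, 90.0]
force: [-3.3, 1.4, 11.2]
grip_width: 0.0248
grasp_force: 45.0
```

Call:
{"api": "servo_tool", "payload": {"plan": [{"xyz": [0,0,0.04],"twist": [0,0,0],"jaw": 1},{"xyz": [0,0,0.04],"twist": [0,0,0],"jaw": 1}]}}

```text
time_s: 12.85
tool_pos: [0.5791, -0.1433, 0.2575]
tool_rot: [179.8, 0.0, 90.0]
force: [-3.4, 1.3, 13.3]
grip_width: 0.0251
grasp_force: 45.0
```

The force now rises with no movement, so the washer is solid at about 8 N on it. I'll release and retreat upward.

Call:
{"api": "servo_tool", "payload": {"plan": [{"xyz": [0,0,0],"twist": [0,0,0],"jaw": 0.3},{"xyz": [0,0,0],"twist": [0,0,0],"jaw": 0.3},{"xyz": [0,0,0],"twist": [0,0,0],"jaw": 0.3},{"xyz": [0,0,0],"twist": [0,0,0],"jaw": 0.2},{"xyz": [0,0,0],"twist": [0,0,0],"jaw": 0.2},{"xyz": [0,0,0],"twist": [0,0,0],"jaw": 0.2},{"xyz": [0,0,0],"twist": [0,0,0],"jaw": 0.2}]}}

```text
time_s: 13.43
tool_pos: [0.5779, -0.143, 0.2536]
tool_rot: [-179.9, -0.0, 90.0]
force: [0.1, -0.5, 0.2]
grip_width: 0.0636
grasp_force: 0.0
```

Call:
{"api": "servo_tool", "payload": {"plan": [{"xyz": [0,0,-2],"twist": [0,0,0],"jaw": 0.2},{"xyz": [0,0,-5],"twist": [0,0,0],"jaw": 0.2},{"xyz": [0,0,-9],"twist": [0,0,0],"jaw": 0.2},{"xyz": [0,0,-13],"twist": [0,0,0],"jaw": 0.2},{"xyz": [6,0,-16],"twist": [0,0,0],"jaw": 0.2},{"xyz": [12,0,-16],"twist": [0,0,0],"jaw": 0.2},{"xyz": [12,0,-16],"twist": [0,0,0],"jaw": 0.2},{"xyz": [12,0,-16],"twist": [0,0,0],"jaw": 0.2},{"xyz": [12,0,-16],"twist": [0,0,0],"jaw": 0.2},{"xyz": [12,0,-16],"twist": [0,0,0],"jaw": 0.2}]}}

```text
time_s: 14.27
tool_pos: [0.5782, -0.0234, 0.414]
tool_rot: [-179.9, 0.1, 90.0]
force: [-0.6, -0.3, -1.4]
grip_width: 0.0695
grasp_force: 0.0
```

Run:
```python
from h import *
o=env.get_obs();print(o['tool_pos'],o['force'],o['time_s'])
ims=[]
for n in('scene','side'):
    c=shot(n); x,y=np.round(proj(c,[.578,-.144,.08])).astype(int)-[25,28]; print(n,x,y)
    for z in(.0675,.1015): print(z,proj(c,[.578,-.144,z])-[x,y])
    ims.append(cv2.resize(c['img'][y:y+50,x:x+50,::-1],None,fx=8,fy=8,interpolation=cv2.INTER_CUBIC))
cv2.imwrite('pics/c5.png',np.hstack(ims))
```

```text
[ 0.57815897 -0.02336204  0.4139655 ] [-0.59665513 -0.26499614 -1.38011302] 14.2667
scene 248 186
0.0675 [25.4384035  31.78248224]
0.1015 [24.17092382 21.660164  ]
side 317 151
0.0675 [24.55746387 31.08100528]
0.1015 [24.88530053 22.54338194]
```

View pics/c5.png

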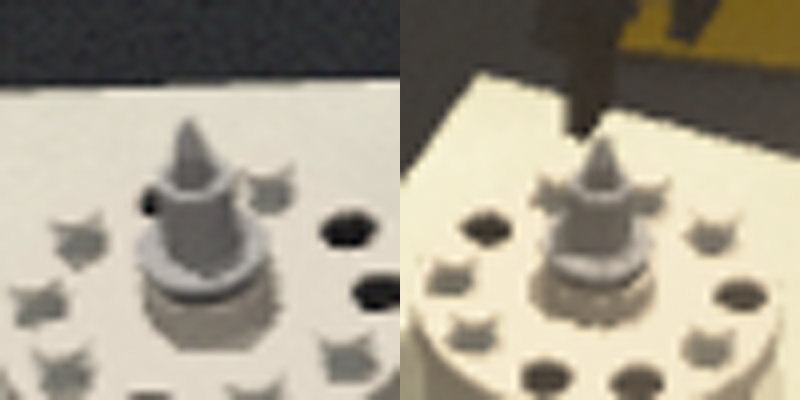

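The cap sits upright on the spindle, with its flange tight against the washer (scene crop (205,270)) and the gripper clear. I'm handing in.

```bash
python3 -c "
from cell import env
print(env.sign_off())"
```

```text
the job is handed in; nothing more can be done
None
```

The cap is on the spindle, pressed down until the washer went solid (about 8 N on it, against the 22 N limit) and let go, with nothing else on the bench touched; the job was handed in at about 14.4 s of the 48 s allowed, and the sign-off gave no verdict.

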